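Clear the delivered specimen and nest the kidney dishes

TASK

A specimen cup with a white cap has been delivered standing in the white kidney dish. Stand it upright on the worktop close beside the red-capped cups, without tipping it or pushing them about, then nest the two blue kidney dishes one on the other into the white dish where it stands (either blue one first), each turned so that its outline matches the dish below and it sits level and fully home, rim on rim.

Things in the scene. Friction and masses are not known exactly. Their poses are not given: they have to be found in the camera images.
- white_dish_center (a point): white kidney (bean) shaped plastic dish, 199 mm long, 114 wide, 42 high, 110 g, on the worktop, a cup standing in it. Origin half-way up (21 mm over its underside), mid box; z up, y along its length, concave side to -x, bulging side to +x. Upright solid rim 8 mm wide, 14 high; below it a 2 mm wall slopes in 17 degrees to a floor 60 wide, 2.5 thick.
- white_dish_notch (a point): white dish: middle of the rim on its concave side, on the rim's top (42 mm above the underside), mid-way through its 8 mm width
- blue_dish_a_center (a point): light blue dish, empty, same size and weight as the white one. Origin half-way up (21 mm over its underside), mid box; z up, y along its length, concave side to -x, bulging side to +x. It enters a dish below only if turned alike (same yaw, not half a turn off); sloping walls guide it from 3 mm, 3 degrees off; home, its rim lies on the rim below, origin 14 mm above the lower one's, 2 mm play.
- blue_dish_a_notch (a point): this blue dish: middle of the rim on its concave side, on the rim's top (42 mm above the underside), mid-way through its 8 mm width; the rim runs straight along the dish's y for 24 mm here: pinch it from above, one finger inside the dish, one outside, closing along the dish's x. Fingers reaching over 14 mm below the rim's top would strike the rim of a dish below
- blue_dish_b_center (a point): second light blue dish, identical to the first, empty on the worktop. Origin half-way up (21 mm over its underside), mid box; z up, y along its length, concave side to -x, bulging side to +x. It nests like the first, in the white dish or in the other blue one.
- blue_dish_b_notch (a point): this blue dish: middle of the rim on its concave side, on the rim's top (42 mm above the underside), mid-way through its 8 mm width; the rim runs straight along the dish's y for 24 mm here: pinch it from above, one finger inside the dish, one outside, closing along the dish's x. Fingers reaching over 14 mm below the rim's top would strike the rim of a dish below
- white_cup_center (a point): white-capped lidded specimen cup, 51 mm in diameter, 58 mm high, about 60 g, upright; origin on its axis, 29 mm above its underside, z up; at first on the white dish's floor, its top 18 mm above the dish's rim, within 26 mm of the dish's origin; can be gripped from above across cap and body
- red_cup_a_center (a point): red-capped lidded specimen cup, 51 mm in diameter, 58 mm high, about 60 g, upright; origin on its axis, 29 mm above its underside, z up; loose on the far part of the worktop, with free worktop for another cup on its -y (right) side
- red_cup_b_center (a point): second red-capped lidded specimen cup, 51 mm in diameter, 58 mm high, about 60 g, upright; origin on its axis, 29 mm above its underside, z up; loose, 65 to 95 mm from the first, to its +y (left) and far side
Mind the look-alikes: they are no part of the job. Of the things that look like the part that bears white_cup_center, the smaller one is meant.

How it is judged:
On the way, in this order (a step that is already met when the one before it is completed fails the run):
1. the white-capped cup is out of the white dish (horizontal distance between white_cup_center and white_dish_center above 0.105 m), for 0.2 s.
2. a blue dish is nested in the white dish (((z of blue_dish_a_center in the frame of white_dish_center between 0.0105 and 0.0175 m and horizontal distance between blue_dish_a_center and white_dish_center below 0.008 m and horizontal distance between blue_dish_a_notch and white_dish_notch below 0.01 m and angle between blue_dish_a_center's own z axis and vertical below 0.07 rad) or (z of blue_dish_b_center in the frame of white_dish_center between 0.0105 and 0.0175 m and horizontal distance between blue_dish_b_center and white_dish_center below 0.008 m and horizontal distance between blue_dish_b_notch and white_dish_notch below 0.01 m and angle between blue_dish_b_center's own z axis and vertical below 0.07 rad))), for 0.2 s.
At the end, for the whole second after the job is handed in: White dish level, within 50 mm of its start; one blue dish nested in it, the other in that: each 10.5 to 17.5 mm above the one below, centres within 8 mm, concave-side rim points within 10 mm, tilt under 0.07 rad. White-capped cup upright on the worktop, axis within 140 mm of a red-capped cup's (((z of blue_dish_a_center in the frame of white_dish_center between 0.0105 and 0.0175 m and horizontal distance between blue_dish_a_center and white_dish_center below 0.008 m and horizontal distance between blue_dish_a_notch and white_dish_notch below 0.01 m and angle between each of blue_dish_a_center, blue_dish_b_center's own z axis and vertical below 0.07 rad and z of blue_dish_b_center in the frame of blue_dish_a_center between 0.0105 and 0.0175 m and horizontal distance between blue_dish_b_center and blue_dish_a_center below 0.008 m and horizontal distance between blue_dish_b_notch and blue_dish_a_notch below 0.01 m) or (z of blue_dish_b_center in the frame of white_dish_center between 0.0105 and 0.0175 m and horizontal distance between blue_dish_b_center and white_dish_center below 0.008 m and horizontal distance between blue_dish_b_notch and white_dish_notch below 0.01 m and angle between each of blue_dish_b_center, blue_dish_a_center's own z axis and vertical below 0.07 rad and z of blue_dish_a_center in the frame of blue_dish_b_center between 0.0105 and 0.0175 m and horizontal distance between blue_dish_a_center and blue_dish_b_center below 0.008 m and horizontal distance between blue_dish_a_notch and blue_dish_b_notch below 0.01 m)) and angle between white_dish_center's own z axis and vertical below 0.05 rad and height (world z) of white_dish_center below 0.026 m and distance of white_dish_center from where it was at the start of the episode below 0.05 m and angle between white_cup_center's own z axis and vertical below 0.1 rad and height (world z) of white_cup_center between 0.025 and 0.0308 m and (horizontal distance between white_cup_center and red_cup_a_center below 0.14 m or horizontal distance between white_cup_center and red_cup_b_center below 0.14 m)); the robot touches nothing.
It fails at once if the white-capped cup is tipped (more than 0.6 rad) (angle between white_cup_center's own z axis and vertical above 0.6 rad).
It fails at once if a red-capped cup is pushed more than 30 mm or tipped (distance of any of red_cup_a_center, red_cup_b_center from where it was at the start of the episode above 0.03 m or angle between any of red_cup_a_center, red_cup_b_center's own z axis and vertical above 0.6 rad).
It also fails if it takes over 72 s, if anything falls off the work surface, if the arm or the gripper's body presses on something with over 40 N, if the wrist force passes 120 N, or if a joint passes its speed limit or range.

ROBOT

A 6-joint arm with a two-finger parallel gripper is mounted at the origin on a cart in front of the work surface, level with it; the furniture and walls round the work are solid. World frame = base frame: x ahead of the robot, y to its left, z up, the work surface at z = 0. Lengths are in m, angles in rad, forces in N, time in s.
With the tool pointing down it reaches from about 0.375 to 0.9 m from the base axis. Payload 3.1 kg.
Tool frame: the origin (TCP) lies on the mounting face of the last link; the fingertips stand 173 mm ahead of it and the grasp point (between the pads) lies 155 mm ahead of it; z points along the fingers, y is the direction in which the jaws open and shut (so a half turn about z gives the same grasp; the last joint's range is limited). The gripper opens to 85 mm and grips with 20 to 120 N. Pads are 22 mm wide; open, the fingers measure 114 mm over their backs; the gripper's body (76 mm by 85 mm) begins 54 mm behind the grasp point. The pads swing forward as they close: fully open they stand 13 mm farther back than shut.
Start: joints at [-1.337, 0.527, 1.433, -0, 1.181, -0.178], TCP at [0.25, -0.573, 0.405] pointing down, gripper open.
Joint ranges: [-3.08, 3.08], [-0.75, 2.2], [0.22, 2.44], [-1.43, 4.57], [0, 2.65], [-2.85, 2.85]. Speed limits (rad/s): [2.79, 2.79, 3.14, 3.14, 3.14, 3.14].

INTERFACE

Orientations are given as a 3x3 rotation matrix whose columns are the frame's x, y, z axes.
In Python, from station import env gives the robot as it stands.
- The arm moves only by the tool drive_tool, never from a script. Its argument "targets" is a list of rows, each a list of 2 entries, a list of its own where there are three numbers: the shift along the tool's x, y, z normalised to -1 to 1, where 1 is 0.6 m, then the turn, a rotation vector about the tool's x, y, z normalised to -1 to 1, where 1 is pi/2 rad. In form: [[[tx, ty, tz], [ax, ay, az]], ...]. A call has 1 to 8 rows; each row is the pose to reach, as a shift and turn from the pose measured when the call began, along the tool's axes at that moment; what a row does not reach only later rows make up. A row lasts 1/12 s, in which the tool goes at most 41.7 mm and 7.16 degrees, less where a joint would pass 70% of its speed; a pose out of reach is approached as far as the arm can. A call with a number of a shift or a turn outside -1 to 1 is refused whole. A call with a gripper value outside its range is refused whole. "hand" is the closure, from -1 (fully open) to 1 (shut), set as the call begins (left out, the last holds). The fingers move at their own pace and stop on an object; "force" is the grip in N (left out, the last holds). Time passes only in rows, so rows that repeat a pose let the fingers close. It gives the time, the measured TCP pose, the force and the opening at its end, in the units of the state.
- env.state(): the state, without advancing time (a new reading comes with each control period).
- env.read_camera(name): name is "scene" or "top" or "wrist"; returns a dict with "img" (480x640x3 uint8, red, green, blue), "K" (3x3 intrinsics, pixels), "view" (4x4, takes a point from world to camera coordinates). Camera axes: x right, y up, looking along -z (the intrinsics and any distortion apply to the point x, -y, -z); pixel columns grow to the right and rows downward; lengths in m; the calibration is good to about 2 mm. The wrist camera is an equidistant fisheye: a pixel r from the principal point sees the ray r / f radians off the axis. A picture is of the moment at which its call begins. There is no depth.
- env.sign_off(): hands the job in, once; it reports no verdict.
Trained networks look in a picture, given as the dict that the camera call returned (one of the last four; its "shot" number tells which), for a name from the list of things; names that differ only in an ending like _2 or _b are one class to them, and where a whole thing is asked for, a point or a joint stands for the part that bears it (a point fixed in the world has none). Each returns a list of dicts, best first, with "score" (0 to 1); they miss things now and then, are a little off and sometimes report something else, mostly with a low value. They report only what shows in the picture. A call takes as long as a camera call. They do not tell look-alikes from the thing itself.
- env.outline_of(picture, name): "mask" (480x640 bool, what is visible of it) and "pixel" ([row, column] in pixels, amid what is visible of it).
The state is a dict: "time_s": time; "joint_positions": joint angles; "qvel": joint speeds; "joint_efforts": joint torques, N m; "eef_pos": TCP position; "eef_rot": TCP orientation; "contact_force": force on the tool from outside, world axes, zero at the start; "torque": the same for the moment, N m; "width": opening from 0.0 (shut) to 1.0 (fully open).
Only numpy, scipy, OpenCV 4.12 (cv2) and the standard library are available. Lean on these libraries where they do the work, as an engineer would, in place of code of your own. Each camera call takes 0.05 s, during which the arm holds its last target. There are 200 camera calls.

## Working session

There is one attempt and no reset: what is moved stays moved. The work goes in short steps, Python scripts to look and compute and a tool call to move; the robot and the scene stay as the last step left them, time stands still between calls to the robot, and variables do not carry over. Pictures are saved under pics/ and viewed, about 8 in all and at most 12, crops included, and the job is handed in when it is done.

Besides the shell and the picture viewer there is one more tool, called after "Request:" by a JSON object that holds its "fn" and its "kwargs". drive_tool: Moves the arm, as the interface text tells. Scaled input: -1 to 1 covers 0.6 m each way for a shift and pi/2 rad each way for a turn. Its arguments: {"type":"object","properties":{"targets":{"type":"array"},"hand":{"type":"number"},"force":{"type":"number"}},"required":["targets"]}

```bash
mkdir -p pics; ls
python3 - <<'E'
from station import env
import cv2,numpy as np
s=env.state();print(s['time_s'],s['eef_pos'],s['eef_rot'],s['width'])
for n in('top','scene'):
    p=env.read_camera(n);cv2.imwrite(f'pics/{n}0.png',p['img'][:,:,::-1]);print(n,p['K'],p['view'])
    for name in('white_dish_center','blue_dish_a_center','white_cup_center','red_cup_a_center'):
        for d in env.outline_of(p,name):
            m=d['mask'];print(name,round(d['score'],2),np.round(d['pixel']),m.sum())
E
```

```text
pics
0.0 [ 0.25010026 -0.57239114  0.40373991] [[ 9.16404975e-01  4.00252019e-01 -4.93928266e-04]
 [ 4.00252142e-01 -9.16402685e-01  2.08366129e-03]
 [ 3.81352448e-04 -2.10717342e-03 -9.99997707e-01]] 0.9998650983706069
top [[538.80683642   0.         318.82346026]
 [  0.         538.80683642 241.61855349]
 [  0.           0.           1.        ]] [[ 1.99341222e-02 -9.99801202e-01 -4.32415401e-04 -1.13354786e-01]
 [ 9.90341040e-01  1.96861446e-02  1.37248242e-01 -5.39859434e-01]
 [-1.37212445e-01 -3.16416194e-03  9.90536588e-01 -1.50554519e+00]
 [ 0.00000000e+00  0.00000000e+00  0.00000000e+00  1.00000000e+00]]
white_dish_center 0.69 [270. 395.] 2045
blue_dish_a_center 0.94 [273. 169.] 2311
white_cup_center 0.73 [313. 482.] 614
white_cup_center 0.56 [266. 403.] 232
red_cup_a_center 0.86 [197. 269.] 282
scene [[518.82836878   0.         322.43786234]
 [  0.         518.82836878 237.09449851]
 [  0.           0.           1.        ]] [[-5.58975086e-01 -8.29184098e-01  7.64636329e-04  2.08112620e-01]
 [ 5.67575479e-01 -3.81945159e-01  7.29366829e-01 -3.96783200e-01]
 [-6.04487327e-01  4.08131875e-01  6.84122390e-01 -1.06652876e+00]
 [ 0.00000000e+00  0.00000000e+00  0.00000000e+00  1.00000000e+00]]
white_dish_center 0.67 [232. 421.] 539
white_dish_center 0.44 [242. 222.] 419
blue_dish_a_center 0.87 [348. 188.] 3358
white_cup_center 0.72 [216. 488.] 743
red_cup_a_center 0.71 [235. 251.] 395
```

View pics/top0.png

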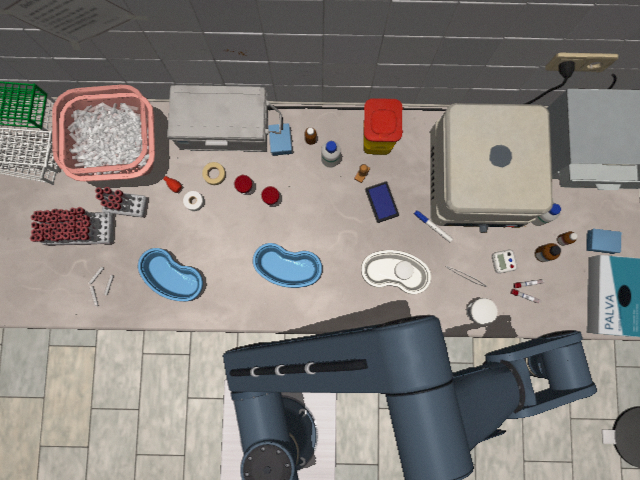

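View pics/scene0.png

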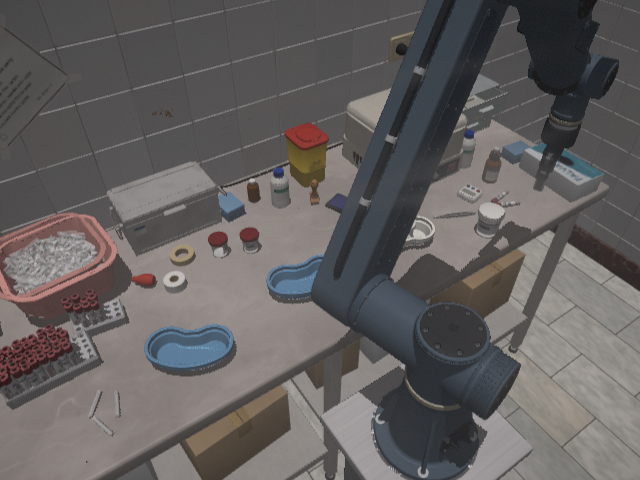

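Top view: the white dish is at (col 395, row 271) with the small white-capped cup in it at (403, 269). The larger white jar, a look-alike, stands alone at (482, 312). The blue dishes are at (171, 274) and (287, 265), and the red cups at (270, 196) = a and (244, 184) = b. The cup in the dish is the smaller one, so that's my choice.

```bash
cat > h.py <<'E'
from station import env
import cv2,numpy as np
from scipy.spatial.transform import Rotation as R
def world(p,px,z):            # px: Nx2 (col,row) -> world xy on plane z
    px=np.atleast_2d(np.asarray(px,float));K=p['K'];V=p['view']
    a=(px-[K[0,2],K[1,2]])/[K[0,0],K[1,1]]
    if p['fish']:
        t=np.linalg.norm(a,axis=1,keepdims=True);a=a/np.maximum(t,1e-9)
        d=np.c_[a[:,:1]*np.sin(t),-a[:,1:]*np.sin(t),-np.cos(t)]
    else: d=np.c_[a[:,:1],-a[:,1:],-np.ones(len(a))]
    d=d@V[:3,:3]; c=-V[:3,:3].T@V[:3,3]
    return (c+d*((z-c[2])/d[:,2])[:,None])[:,:2]
def pix(p,X):                 # world -> (col,row)
    X=np.atleast_2d(X);c=X@p['view'][:3,:3].T+p['view'][:3,3];q=np.c_[c[:,0],-c[:,1]];w=-c[:,2]
    r=np.linalg.norm(q,axis=1)
    s=np.arctan2(r,w)/np.maximum(r,1e-9) if p['fish'] else 1/w
    return q*s[:,None]*p['K'][0,0]+p['K'][:2,2]
def shot(n,save=None):
    p=env.read_camera(n);p['fish']=n=='wrist'
    if save: cv2.imwrite('pics/'+save,p['img'][:,:,::-1])
    return p
def cont(m):
    c,_=cv2.findContours(m.astype(np.uint8),cv2.RETR_EXTERNAL,cv2.CHAIN_APPROX_NONE)
    return max(c,key=cv2.contourArea)[:,0].astype(float)
def go(pos,yaw=None):         # yaw = world angle of tool y (jaw axis), tool straight down; mod pi nearest
    s=env.state();P=np.array(s['eef_pos']);Rm=np.array(s['eef_rot'])
    cur=np.arctan2(Rm[1,1],Rm[0,1])
    if yaw is None: yaw=cur
    yaw=cur+(yaw-cur+np.pi/2)%np.pi-np.pi/2
    y=np.array([np.cos(yaw),np.sin(yaw),0]);z=np.array([0,0,-1.]);T=np.c_[np.cross(y,z),y,z]
    print('t',round(s['time_s'],2),'pos',np.round(P,4),'yaw',round(cur,3),'q6',round(s['joint_positions'][5],2),
      'shift',np.round(Rm.T@(np.array(pos)-P)/.6,4),'turn',np.round(R.from_matrix(Rm.T@T).as_rotvec()/(np.pi/2),4))
E
python3 - <<'E'
from h import *
p=shot('top')
for n,z in(('white_dish_center',.042),('blue_dish_a_center',.042),('white_cup_center',.058),('red_cup_a_center',.058)):
    for d in env.outline_of(p,n):
        w=world(p,cont(d['mask']),z).astype(np.float32);(c,s,a)=cv2.minAreaRect(w)
        print(n,round(d['score'],2),d['pixel'],np.round(c,3),np.round(s,3),round(a,1),'r',round(np.hypot(*c),3))
for q,z in(((171,274),.042),((287,265),.042),((403,269),.058),((270,196),.058),((244,184),.058)): print(q,world(p,q,z))
p=shot('wrist','w0.png');print(p['K'],p['view'])
c=-p['view'][:3,:3].T@p['view'][:3,3];s=env.state();print('cam in tool',np.array(s['eef_rot']).T@(c-s['eef_pos']))
print((p['view'][:3,:3]@np.array(s['eef_rot'])).round(3))
E
```

```text
white_dish_center 0.87 [269.3, 394.2] [ 0.464 -0.323] [0.198 0.113] 79.5 r 0.565
blue_dish_a_center 0.8 [274.1, 170.0] [0.435 0.322] [0.198 0.111] 60.6 r 0.541
white_cup_center 0.94 [315.2, 484.3] [ 0.353 -0.559] [0.075 0.074] 45.0 r 0.661
white_cup_center 0.71 [268.7, 404.4] [ 0.464 -0.342] [0.049 0.05 ] 45.5 r 0.576
red_cup_a_center 0.55 [195.8, 268.6] [0.671 0.04 ] [0.053 0.049] 47.0 r 0.672
(171, 274) [[0.44049622 0.31396284]]
(287, 265) [[ 0.47258905 -0.01366303]]
(403, 269) [[ 0.46631352 -0.34021222]]
(270, 196) [[0.667948   0.03947675]]
(244, 184) [[0.7015979  0.11514306]]
[[371.64829954   0.         320.99581168]
 [  0.         371.64829954 238.4975599 ]
 [  0.           0.           1.        ]] [[ 0.39983291 -0.9165875  -0.00100557 -0.62361637]
 [ 0.86996605  0.37984072 -0.31445205  0.04027472]
 [ 0.28860477  0.12485347  0.94927282 -0.38068507]
 [ 0.          0.          0.          1.        ]]
cam in tool [ 0.0811496  -0.00094204  0.03130959]
[[-0.     1.     0.001]
 [ 0.949  0.     0.314]
 [ 0.314  0.001 -0.949]]
```

```bash
python3 -c "
from h import *
go([.465,-.335,.36],np.radians(79.5))"
```

```text
t 0.8 pos [ 0.2502 -0.5727  0.4047] yaw -1.159 q6 -0.18 shift [ 0.4867 -0.2198  0.0745] turn [0.     0.     0.3788]
```

Request:
{"fn": "drive_tool", "kwargs": {"targets": [[[0.4867,-0.2198,0.0745],[0,0,0.379]],[[0.4867,-0.2198,0.0745],[0,0,0.379]],[[0.4867,-0.2198,0.0745],[0,0,0.379]],[[0.4867,-0.2198,0.0745],[0,0,0.379]],[[0.4867,-0.2198,0.0745],[0,0,0.379]],[[0.4867,-0.2198,0.0745],[0,0,0.379]],[[0.4867,-0.2198,0.0745],[0,0,0.379]],[[0.4867,-0.2198,0.0745],[0,0,0.379]]]}}

```text
time_s: 1.47
eef_pos: [0.4663, -0.3328, 0.3598]
eef_rot: [[0.983, -0.182, 0.0], [-0.182, -0.983, 0.0], [0.0, -0.0, -1.0]]
contact_force: [0.2, -0.1, 0.1]
width: 0.999
```

Request:
{"fn": "drive_tool", "kwargs": {"targets": [[[0,0,0],[0,0,0]],[[0,0,0],[0,0,0]]], "hand": -0.6}}

```text
time_s: 1.63
eef_pos: [0.4675, -0.3308, 0.3596]
eef_rot: [[0.984, -0.178, -0.0], [-0.178, -0.984, 0.001], [-0.0, -0.001, -1.0]]
contact_force: [-0.6, -0.3, 0.6]
width: 0.801
```

```bash
cat > look.py <<'E'
from h import *
import sys
def look(name):
    p=shot('wrist',name)
    for n,z in(('white_dish_center',.042),('blue_dish_a_center',.042),('white_cup_center',.0605),('red_cup_a_center',.058)):
        for d in env.outline_of(p,n):
            if d['score']<.3: continue
            w=world(p,cont(d['mask']),z).astype(np.float32);(c,s,a)=cv2.minAreaRect(w)
            print(n,round(d['score'],2),np.round(d['pixel']),np.round(c,4),np.round(s,4),round(a,1),'centroid-c',np.round(w.mean(0)-c,4))
    return p
if __name__=='__main__': look(sys.argv[1])
E
python3 look.py w1.png; python3 -c "
from h import *
print(env.state()['width']);go([.465,-.335,.36],np.radians(79.5))"
```

```text
white_dish_center 0.74 [222. 301.] [ 0.4657 -0.3218] [0.1978 0.1144] 79.9 centroid-c [-0.0017 -0.0001]
white_cup_center 0.86 [299. 567.] [ 0.3615 -0.5552] [0.1325 0.0785] 35.3 centroid-c [-0.0023  0.0037]
white_cup_center 0.76 [228. 334.] [ 0.4657 -0.341 ] [0.051  0.0514] 35.4 centroid-c [0.0009 0.0001]
0.801527693927306
t 1.88 pos [ 0.4656 -0.3342  0.3602] yaw -1.756 q6 0.94 shift [-0.0007  0.0015  0.0003] turn [ 0.0002 -0.0004 -0.0012]
```

View pics/w1.png

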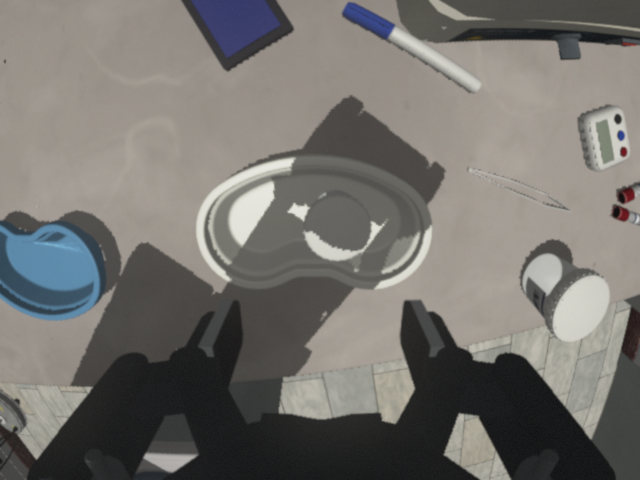

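The view shows the white dish centred near (315, 222) with its concave side towards the robot. The cup is in it at (338, 225) and measures 51 mm, which is correct. The jar at (567, 299) is the larger look-alike. Going for the cup with the jaws along the dish's length.

```bash
python3 -c "
from h import *
go([.4657,-.341,.26],np.radians(79.8));go([.4657,-.341,.202],np.radians(79.8))"
```

```text
t 1.88 pos [ 0.4656 -0.3342  0.3602] yaw -1.756 q6 0.94 shift [0.0022 0.011  0.1669] turn [ 0.0002 -0.0004 -0.0045]
t 1.88 pos [ 0.4656 -0.3342  0.3602] yaw -1.756 q6 0.94 shift [0.0021 0.011  0.2636] turn [ 0.0002 -0.0004 -0.0045]
```

Request:
{"fn": "drive_tool", "kwargs": {"targets": [[[0.0022,0.011,0.08],[0,0,-0.0045]],[[0.0022,0.011,0.14],[0,0,-0.0045]],[[0.0022,0.011,0.19],[0,0,-0.0045]],[[0.0022,0.011,0.23],[0,0,-0.0045]],[[0.0022,0.011,0.2636],[0,0,-0.0045]],[[0.0022,0.011,0.2636],[0,0,-0.0045]],[[0.0022,0.011,0.2636],[0,0,-0.0045]]]}}

```text
time_s: 2.47
eef_pos: [0.4649, -0.3419, 0.2013]
eef_rot: [[0.984, -0.179, -0.001], [-0.179, -0.984, 0.001], [-0.001, -0.001, -1.0]]
contact_force: [-0.4, 0.9, 0.7]
width: 0.801
```

Request:
{"fn": "drive_tool", "kwargs": {"targets": [[[0,0,0],[0,0,0]],[[0,0,0],[0,0,0]],[[0,0,0],[0,0,0]],[[0,0,0],[0,0,0]],[[0,0,0],[0,0,0]],[[0,0,0],[0,0,0]],[[0,0,0],[0,0,0]],[[0,0,0],[0,0,0]]], "hand": 1, "force": 30}}

```text
time_s: 3.13
eef_pos: [0.4653, -0.3425, 0.2029]
eef_rot: [[0.984, -0.179, 0.001], [-0.179, -0.984, -0.002], [0.001, 0.001, -1.0]]
contact_force: [-0.6, -1.0, 6.9]
width: 0.589
```

Request:
{"fn": "drive_tool", "kwargs": {"targets": [[[0,0,-0.02],[0,0,0]],[[0,0,-0.05],[0,0,0]],[[0,0,-0.1],[0,0,0]],[[0,0,-0.15],[0,0,0]],[[0,0,-0.18],[0,0,0]],[[0,0,-0.18],[0,0,0]],[[0,0,-0.18],[0,0,0]]]}}

```text
time_s: 3.72
eef_pos: [0.4653, -0.3422, 0.3125]
eef_rot: [[0.984, -0.178, 0.003], [-0.178, -0.984, -0.004], [0.004, 0.003, -1.0]]
contact_force: [0.2, 0.9, -1.5]
width: 0.588
```

```bash
python3 -c "
from h import *
go([.655,-.062,.31],np.radians(0))"; python3 look.py w2.png
```

```text
t 3.72 pos [ 0.4653 -0.3422  0.3125] yaw -1.75 q6 0.92 shift [ 0.2277 -0.5159  0.0035] turn [-0.     -0.0034  0.8858]
white_dish_center 0.92 [233. 283.] [ 0.4691 -0.3216] [0.1966 0.1081] 84.5 centroid-c [-0.0007 -0.0033]
blue_dish_a_center 0.6 [292.  31.] [ 0.451  -0.0618] [0.0946 0.1436] 54.1 centroid-c [ 0.0127 -0.0015]
white_cup_center 0.91 [319. 580.] [ 0.3606 -0.553 ] [0.1468 0.0789] 41.1 centroid-c [-0.0005  0.0024]
white_cup_center 0.76 [335. 322.] [ 0.3971 -0.3331] [0.1051 0.1202] 46.4 centroid-c [0.005 0.003]
```

```bash
python3 -c "
from h import *
go([.655,-.07,.305],np.radians(80))"
```

```text
t 3.97 pos [ 0.4648 -0.342   0.3094] yaw -1.751 q6 0.92 shift [ 0.2308 -0.5027  0.0074] turn [-0.0004  0.0008 -0.0033]
```

Request:
{"fn": "drive_tool", "kwargs": {"targets": [[[0.01,-0.022,0],[0,0,0]],[[0.035,-0.075,0],[0,0,0]],[[0.06,-0.13,0],[0,0,0]],[[0.085,-0.185,0],[0,0,0]],[[0.11,-0.24,0],[0,0,0]],[[0.135,-0.295,0],[0,0,0]],[[0.16,-0.35,0],[0,0,0]],[[0.185,-0.405,0],[0,0,0]]]}}

```text
time_s: 4.63
eef_pos: [0.618, -0.121, 0.308]
eef_rot: [[0.984, -0.179, -0.004], [-0.179, -0.984, 0.002], [-0.004, -0.001, -1.0]]
contact_force: [0.6, 0.1, -0.5]
width: 0.592
```

```bash
python3 -c "
from h import *
go([.655,-.07,.305],np.radians(80));p=look=None
import look;look.look('w3.png')"
```

```text
t 4.63 pos [ 0.618 -0.121  0.308] yaw -1.751 q6 1.38 shift [ 0.0455 -0.0947  0.0049] turn [-0.0007  0.0025 -0.0034]
white_dish_center 0.74 [342. 563.] [ 0.4747 -0.3224] [0.204  0.1072] 67.6 centroid-c [0.0048 0.0022]
blue_dish_a_center 0.72 [417.  25.] [0.4386 0.2875] [0.1102 0.1781] 45.5 centroid-c [ 0.0164 -0.0016]
white_cup_center 0.68 [335. 320.] [ 0.5509 -0.1108] [0.1022 0.118 ] 47.2 centroid-c [0.0044 0.0027]
red_cup_a_center 0.56 [205.  92.] [0.6717 0.0305] [0.0753 0.0527] 77.4 centroid-c [ 0.0036 -0.0001]
red_cup_a_center 0.37 [410. 262.] [ 0.5016 -0.0785] [0.0708 0.0517] 80.5 centroid-c [-0.0074  0.0052]
```

Request:
{"fn": "drive_tool", "kwargs": {"targets": [[[0.03,-0.07,0.01],[0,0,0]],[[0.0455,-0.0947,0.04],[0,0,0]],[[0.0455,-0.0947,0.08],[0,0,0]],[[0.0455,-0.0947,0.12],[0,0,0]],[[0.0455,-0.0947,0.14],[0,0,0]],[[0.0455,-0.0947,0.155],[0,0,0]],[[0.0455,-0.0947,0.165],[0,0,0]],[[0.0455,-0.0947,0.165],[0,0,0]]]}}

```text
time_s: 5.55
eef_pos: [0.6532, -0.0724, 0.2083]
eef_rot: [[0.984, -0.179, -0.005], [-0.179, -0.984, 0.002], [-0.006, -0.001, -1.0]]
contact_force: [-0.1, 0.2, -1.0]
width: 0.586
```

```bash
python3 -c "
from h import *
go([.655,-.07,.2015],np.radians(80))"
```

```text
t 5.55 pos [ 0.6532 -0.0724  0.2083] yaw -1.751 q6 1.47 shift [ 0.0023 -0.0045  0.0112] turn [-0.0004  0.0036 -0.0038]
```

Request:
{"fn": "drive_tool", "kwargs": {"targets": [[[0,0,0.004],[0,0.0036,0]],[[0,0,0.008],[0,0.0036,0]],[[0,0,0.0115],[0,0.0036,0]],[[0,0,0.0125],[0,0.0036,0]],[[0,0,0.0125],[0,0.0036,0]]]}}

```text
time_s: 5.97
eef_pos: [0.6532, -0.0724, 0.2011]
eef_rot: [[0.984, -0.179, 0.001], [-0.179, -0.984, 0.0], [0.001, -0.001, -1.0]]
contact_force: [0.2, -0.9, -0.8]
width: 0.589
```

Request:
{"fn": "drive_tool", "kwargs": {"targets": [[[0,0,0.002],[0,0,0]],[[0,0,0.003],[0,0,0]],[[0,0,0.003],[0,0,0]],[[0,0,0.003],[0,0,0]]]}}

```text
time_s: 6.3
eef_pos: [0.6535, -0.0723, 0.2004]
eef_rot: [[0.984, -0.179, 0.002], [-0.179, -0.984, 0.0], [0.002, -0.0, -1.0]]
contact_force: [-1.0, 0.1, 6.5]
width: 0.586
```

Contact (6.5 N). Release and rise.

Request:
{"fn": "drive_tool", "kwargs": {"targets": [[[0,0,0],[0,0,0]],[[0,0,0],[0,0,0]],[[0,0,0],[0,0,0]],[[0,0,0],[0,0,0]],[[0,0,-0.03],[0,0,0]],[[0,0,-0.1],[0,0,0]],[[0,0,-0.16],[0,0,0]],[[0,0,-0.22],[0,0,0]]], "hand": -0.6}}

```text
time_s: 6.97
eef_pos: [0.6531, -0.0723, 0.3333]
eef_rot: [[0.984, -0.179, 0.0], [-0.179, -0.984, 0.001], [0.0, -0.001, -1.0]]
contact_force: [0.6, -0.1, 0.5]
width: 0.8
```

```bash
python3 look.py w4.png
python3 - <<'E'
from h import *
p=shot('top')
for n,z in(('blue_dish_a_center',.042),('white_dish_center',.042)):
    for d in env.outline_of(p,n):
        w=world(p,cont(d['mask']),z).astype(np.float32);(c,s,a)=cv2.minAreaRect(w)
        print(n,round(d['score'],2),d['pixel'],np.round(c,3),np.round(s,3),round(a,1))
go([.44,-.01,.36],np.radians(80))
E
```

```text
white_dish_center 0.59 [347. 583.] [ 0.4756 -0.3187] [0.2074 0.1094] 68.8 centroid-c [0.0036 0.0015]
blue_dish_a_center 0.63 [408.  36.] [0.4847 0.3446] [0.0892 0.1592] 34.1 centroid-c [-0.0031 -0.0043]
white_cup_center 0.93 [235. 318.] [ 0.6554 -0.0714] [0.0514 0.0517] 38.2 centroid-c [ 0.0008 -0.0002]
red_cup_a_center 0.9 [231. 170.] [0.675  0.0346] [0.0505 0.0658] 11.1 centroid-c [0.0015 0.0009]
white_dish_center 0.9 [268.3, 396.5] [ 0.465 -0.323] [0.199 0.113] 80.4
t 7.37 pos [ 0.6526 -0.0722  0.3303] yaw -1.751 q6 1.47 shift [-0.3673 -0.0385 -0.0485] turn [-0.0005  0.0017 -0.0035]
```

View pics/w4.png

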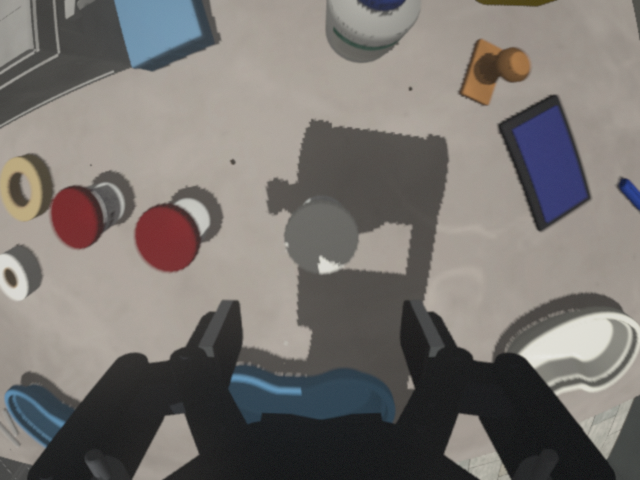

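The white cup stands upright at about (318, 235), with the red cups at (168, 238) and (76, 217). Next I look at the middle blue dish.

```bash
python3 -c "
from h import *
go([.425,-.01,.36],np.radians(80))"
```

```text
t 7.37 pos [ 0.6526 -0.0722  0.3303] yaw -1.751 q6 1.47 shift [-0.3918 -0.034  -0.0485] turn [-0.0005  0.0017 -0.0035]
```

Request:
{"fn": "drive_tool", "kwargs": {"targets": [[[-0.3918,-0.034,-0.0485],[0,0.0017,-0.0035]],[[-0.3918,-0.034,-0.0485],[0,0.0017,-0.0035]],[[-0.3918,-0.034,-0.0485],[0,0.0017,-0.0035]],[[-0.3918,-0.034,-0.0485],[0,0.0017,-0.0035]],[[-0.3918,-0.034,-0.0485],[0,0.0017,-0.0035]],[[-0.3918,-0.034,-0.0485],[0,0.0017,-0.0035]],[[-0.3918,-0.034,-0.0485],[0,0.0017,-0.0035]],[[-0.3918,-0.034,-0.0485],[0,0.0017,-0.0035]]]}}

```text
time_s: 8.03
eef_pos: [0.4234, -0.0094, 0.3595]
eef_rot: [[0.985, -0.173, -0.002], [-0.173, -0.985, 0.002], [-0.002, -0.001, -1.0]]
contact_force: [0.1, 0.3, 0.3]
width: 0.798
```

Request:
{"fn": "drive_tool", "kwargs": {"targets": [[[0,0,0],[0,0,0]],[[0,0,0],[0,0,0]]]}}

```text
time_s: 8.2
eef_pos: [0.4246, -0.0099, 0.3591]
eef_rot: [[0.985, -0.174, -0.002], [-0.174, -0.985, 0.001], [-0.002, -0.001, -1.0]]
contact_force: [-0.4, -0.8, -0.4]
width: 0.8
```

```bash
python3 - <<'E'
from h import *
p=shot('wrist','w5.png')
for i,d in enumerate(env.outline_of(p,'blue_dish_a_center')):
    w=world(p,cont(d['mask']),.042);(c,s,a)=cv2.minAreaRect(w.astype(np.float32))
    print(round(d['score'],2),d['pixel'],np.round(c,4),np.round(s,4),a)
    if s[0]>.15 or s[1]>.15: np.save(f'blue1_{i}.npy',w)
go([.425,-.32,.36],np.radians(80))
E
ls *.npy
```

```text
0.77 [269.1, 44.3] [0.4207 0.2924] [0.1428 0.1211] 58.33570098876953
0.39 [162.7, 310.1] [ 0.4696 -0.0096] [0.1965 0.1126] 77.82247161865234
t 8.3 pos [ 0.4246 -0.0099  0.3591] yaw -1.745 q6 1.46 shift [ 0.0904  0.5089 -0.0022] turn [-0.0007  0.0013 -0.0001]
blue1_1.npy
```

View pics/w5.png

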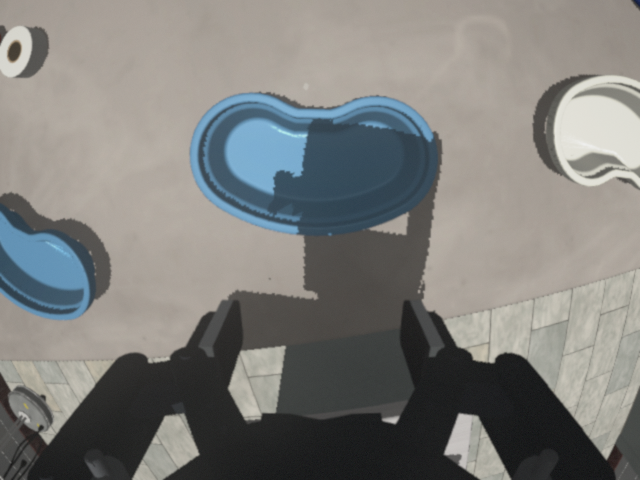

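The middle blue dish is at (313, 163) with its notch on the far side at (330, 115), so it must be turned about half a turn. Next I measure the empty white dish the same way.

Request:
{"fn": "drive_tool", "kwargs": {"targets": [[[0.0904,0.5089,0],[0,0,0]],[[0.0904,0.5089,0],[0,0,0]],[[0.0904,0.5089,0],[0,0,0]],[[0.0904,0.5089,0],[0,0,0]],[[0.0904,0.5089,0],[0,0,0]],[[0.0904,0.5089,0],[0,0,0]],[[0.0904,0.5089,0],[0,0,0]],[[0.0904,0.5089,0],[0,0,0]]]}}

```text
time_s: 8.97
eef_pos: [0.4256, -0.3261, 0.3586]
eef_rot: [[0.984, -0.177, 0.001], [-0.177, -0.984, -0.003], [0.001, 0.003, -1.0]]
contact_force: [0.5, 0.2, -0.3]
width: 0.796
```

Request:
{"fn": "drive_tool", "kwargs": {"targets": [[[0,0,0],[0,0,0]],[[0,0,0],[0,0,0]]]}}

```text
time_s: 9.13
eef_pos: [0.4258, -0.3281, 0.3579]
eef_rot: [[0.984, -0.18, 0.001], [-0.18, -0.984, -0.003], [0.002, 0.003, -1.0]]
contact_force: [-0.1, 0.5, 1.2]
width: 0.799
```

```bash
cat > fit.py <<'E'
from h import *
from scipy.optimize import least_squares
from scipy.spatial import cKDTree
def box(w,th):               # box centre of contour for yaw th, in world
    c,s=np.cos(th),np.sin(th);M=np.array([[c,-s],[s,c]]);l=w@M
    return M@((l.max(0)+l.min(0))/2),l.max(0)-l.min(0)
def symyaw(w,th0):           # yaw from mirror symmetry about the dish's x axis
    f=lambda v:_sym(w,v)
    return least_squares(f,[th0,0],loss='soft_l1',f_scale=.001,diff_step=1e-3).x
def _sym(w,v):
    c,s=np.cos(v[0]),np.sin(v[0]);l=(w-w.mean(0))@np.array([[c,-s],[s,c]]);m=l.copy();m[:,1]=2*v[1]-l[:,1]
    return cKDTree(l).query(m)[0]
def pose(w,th0):
    th=symyaw(w,th0)[0];c,sz=box(w,th);M=np.array([[np.cos(th),-np.sin(th)],[np.sin(th),np.cos(th)]])
    l=(w-c)@M;k=(abs(l[:,1])<.008)&(l[:,0]<0);nx=l[k,0].mean()
    notch=c+M@[nx+.004,0]
    return th,c,notch,sz,nx,l
def icp(w,ref):              # ref: contour; transform (dx,dy,dth) moving w's local frame onto ref
    T=cKDTree(ref)
    g=lambda v:T.query(w@np.array([[np.cos(v[2]),np.sin(v[2])],[-np.sin(v[2]),np.cos(v[2])]])+v[:2])[0]
    r=least_squares(g,[0,0,0],loss='soft_l1',f_scale=.001,diff_step=1e-3);return r.x,np.sqrt((r.fun**2).mean())
E
python3 - <<'E'
from fit import *
p=shot('wrist','w6.png')
for d in env.outline_of(p,'white_dish_center'):
    w=world(p,cont(d['mask']),.042);(c,s,a)=cv2.minAreaRect(w.astype(np.float32))
    print(round(d['score'],2),np.round(c,4),np.round(s,4),a)
    if max(s)>.19 and max(s)<.21: np.save('white.npy',w)
W=np.load('white.npy');B=np.load('blue1_1.npy')
a=pose(W,np.radians(-10));b=pose(B,np.radians(168))
for q in(a,b):print('yaw',np.degrees(q[0]),'c',q[1],'notch',q[2],'size',q[3],'nx',q[4])
print('blue local onto white local',icp(b[5],a[5]))
E
```

```text
0.83 [ 0.4653 -0.3222] [0.1979 0.1135] 79.59007263183594
yaw -10.29497819504252 c [ 0.46523463 -0.32216869] notch [ 0.42599568 -0.31504132] size [0.11356242 0.19790192] nx -0.04388101137371495
yaw 168.22261501606246 c [ 0.46970854 -0.00967483] notch [ 0.50842825 -0.01774785] size [0.11291349 0.19646549] nx -0.04355236882585597
blue local onto white local (array([-0.00026956,  0.00026039,  0.00021055]), np.float64(0.0006687288964502098))
```

```bash
python3 -c "
from h import *
go([.5084,-.0177,.27],np.radians(-11.8))"
```

```text
t 9.23 pos [ 0.4255 -0.3251  0.3579] yaw -1.749 q6 0.89 shift [ 0.0455 -0.5288  0.1459] turn [ 2.000e-04  8.000e-04 -9.821e-01]
```

Request:
{"fn": "drive_tool", "kwargs": {"targets": [[[0.0455,-0.5288,0.05],[0,0,-0.982]],[[0.0455,-0.5288,0.05],[0,0,-0.982]],[[0.0455,-0.5288,0.05],[0,0,-0.982]],[[0.0455,-0.5288,0.05],[0,0,-0.982]],[[0.0455,-0.5288,0.05],[0,0,-0.982]],[[0.0455,-0.5288,0.05],[0,0,-0.982]],[[0.0455,-0.5288,0.05],[0,0,-0.982]],[[0.0455,-0.5288,0.05],[0,0,-0.982]]], "hand": 0.1}}

```text
time_s: 9.9
eef_pos: [0.5072, -0.0125, 0.3274]
eef_rot: [[0.673, 0.74, -0.002], [0.74, -0.673, 0.0], [-0.001, -0.001, -1.0]]
contact_force: [-0.2, -0.8, 0.3]
width: 0.451
```

```bash
python3 -c "
from h import *
go([.5084,-.0177,.26],np.radians(-11.8))"
```

```text
t 9.9 pos [ 0.5072 -0.0125  0.3274] yaw -0.738 q6 0.49 shift [-0.005   0.0075  0.1122] turn [-0.0011  0.0005 -0.3389]
```

Request:
{"fn": "drive_tool", "kwargs": {"targets": [[[-0.005,0.0075,0.05],[0,0,-0.339]],[[-0.005,0.0075,0.1],[0,0,-0.339]],[[-0.005,0.0075,0.112],[0,0,-0.339]],[[-0.005,0.0075,0.112],[0,0,-0.339]],[[-0.005,0.0075,0.112],[0,0,-0.339]],[[-0.005,0.0075,0.112],[0,0,-0.339]],[[-0.005,0.0075,0.112],[0,0,-0.339]]]}}

```text
time_s: 10.48
eef_pos: [0.5076, -0.0162, 0.2603]
eef_rot: [[0.204, 0.979, -0.003], [0.979, -0.204, 0.001], [-0.0, -0.003, -1.0]]
contact_force: [-1.3, -0.2, -0.2]
width: 0.449
```

```bash
python3 -c "
from h import *
go([.5084,-.0177,.204],np.radians(-11.8))"
```

```text
t 10.48 pos [ 0.5076 -0.0162  0.2603] yaw -0.205 q6 -0.05 shift [-0.0023  0.002   0.0939] turn [-0.0018  0.      0.0005]
```

Request:
{"fn": "drive_tool", "kwargs": {"targets": [[[-0.0023,0.002,0.03],[-0.0018,0,0]],[[-0.0023,0.002,0.06],[-0.0018,0,0]],[[-0.0023,0.002,0.085],[-0.0018,0,0]],[[-0.0023,0.002,0.094],[-0.0018,0,0]],[[-0.0023,0.002,0.094],[-0.0018,0,0]],[[-0.0023,0.002,0.094],[-0.0018,0,0]]]}}

```text
time_s: 10.98
eef_pos: [0.5083, -0.0174, 0.2042]
eef_rot: [[0.204, 0.979, -0.0], [0.979, -0.204, 0.0], [0.0, -0.0, -1.0]]
contact_force: [0.3, 0.7, -0.9]
width: 0.452
```

```bash
python3 -c "
from h import *
go([.5084,-.0177,.204],np.radians(-11.8));p=shot('wrist','w7.png')"
```

```text
t 10.98 pos [ 0.5083 -0.0174  0.2042] yaw -0.205 q6 -0.05 shift [-0.0004  0.0002  0.0003] turn [-0.0001 -0.      0.0005]
```

View pics/w7.png

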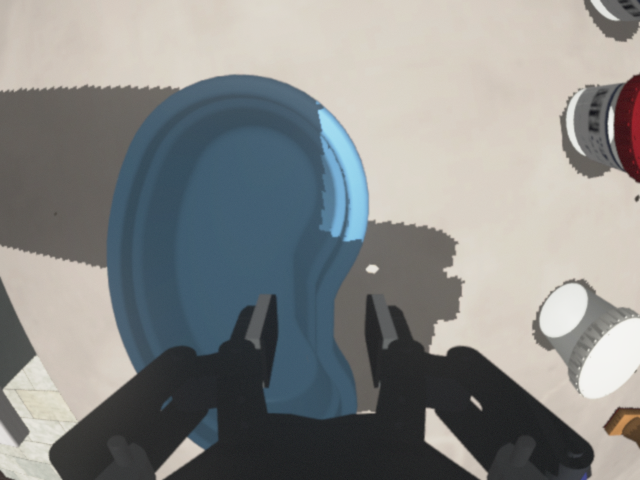

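The jaws straddle the rim evenly: fingers at cols 262 and 376, rim at 320. Close.

Request:
{"fn": "drive_tool", "kwargs": {"targets": [[[0,0,0],[0,0,0]],[[0,0,0],[0,0,0]],[[0,0,0],[0,0,0]],[[0,0,0],[0,0,0]],[[0,0,0],[0,0,0]],[[0,0,0],[0,0,0]],[[0,0,0],[0,0,0]]], "hand": 1, "force": 100}}

```text
time_s: 11.62
eef_pos: [0.5089, -0.0176, 0.2057]
eef_rot: [[0.204, 0.979, 0.003], [0.979, -0.204, -0.001], [-0.0, 0.003, -1.0]]
contact_force: [-0.0, 0.5, 5.3]
width: 0.048
```

Request:
{"fn": "drive_tool", "kwargs": {"targets": [[[0,0,-0.01],[0,0,0]],[[0,0,-0.04],[0,0,0]],[[0,0,-0.08],[0,0,0]],[[0,0,-0.13],[0,0,0]],[[0,0,-0.17],[0,0,0]],[[0,0,-0.17],[0,0,0]],[[0,0,-0.17],[0,0,0]]]}}

```text
time_s: 12.2
eef_pos: [0.5088, -0.0176, 0.3094]
eef_rot: [[0.204, 0.979, 0.007], [0.979, -0.204, -0.002], [-0.0, 0.007, -1.0]]
contact_force: [1.1, 0.5, -1.4]
width: 0.054
```

Run:
```python
from fit import *
s=env.state();print(s['width'])
go([.43,-.3,.31],np.radians(-10.3))
p=shot('wrist','w8.png')
# held dish rim plane: measured TCP z minus grip depth (tip 11mm below rim top): rim = tcp-.162
z=s['eef_pos'][2]-.162
for d in env.outline_of(p,'blue_dish_a_center')[:2]:
    w=world(p,cont(d['mask']),z);print(round(d['score'],2),d['pixel'],d['mask'].sum(),cv2.minAreaRect(w.astype(np.float32)))
```

```text
0.054495431469077794
t 12.2 pos [ 0.5088 -0.0176  0.3094] yaw -0.206 q6 -0.05 shift [-0.4876 -0.0325 -0.0012] turn [ 0.0046  0.0002 -0.0165]
```

View pics/w8.png

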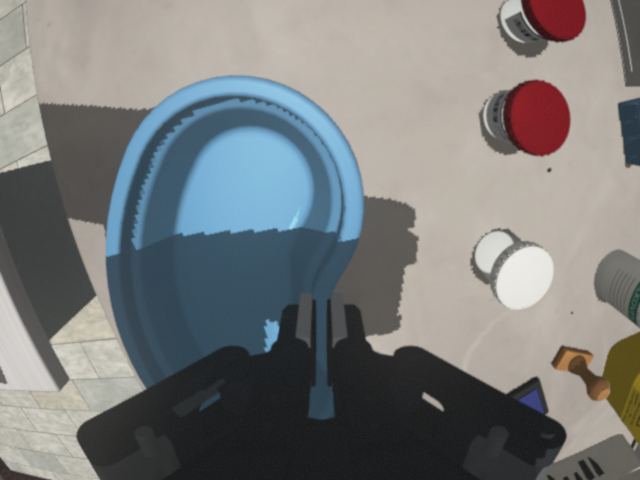

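The dish is held: rim between the fingers at (320, 310), and it hangs level. Carry it to the white dish, turning it there.

Request:
{"fn": "drive_tool", "kwargs": {"targets": [[[-0.03,-0.002,-0.005],[0,0,0.06]],[[-0.07,-0.005,-0.01],[0,0,0.13]],[[-0.12,-0.008,-0.01],[0,0,0.205]],[[-0.17,-0.012,-0.01],[0,0,0.28]],[[-0.22,-0.015,-0.01],[0,0,0.355]],[[-0.27,-0.018,-0.01],[0,0,0.43]],[[-0.32,-0.021,-0.01],[0,0,0.505]],[[-0.36,-0.024,-0.01],[0,0,0.58]]]}}

```text
time_s: 12.97
eef_pos: [0.4488, -0.2277, 0.3116]
eef_rot: [[0.902, 0.433, -0.001], [0.433, -0.902, 0.001], [-0.0, -0.002, -1.0]]
contact_force: [0.9, 0.2, -0.6]
width: 0.05
```

```bash
python3 -c "
from h import *
go([.426,-.315,.29],np.radians(-100))"
```

```text
t 12.97 pos [ 0.4488 -0.2277  0.3116] yaw -1.123 q6 0.43 shift [-0.0972  0.1148  0.0358] turn [-0.001   0.0004  0.3959]
```

Request:
{"fn": "drive_tool", "kwargs": {"targets": [[[-0.02,0.025,0],[0,0,0.079]],[[-0.05,0.06,0],[0,0,0.158]],[[-0.07,0.09,0],[0,0,0.237]],[[-0.0972,0.1148,0],[0,0,0.316]],[[-0.0972,0.1148,0],[0,0,0.395]],[[-0.0972,0.1148,0],[0,0,0.474]],[[-0.0972,0.1148,0],[0,0,0.553]],[[-0.0972,0.1148,0],[0,0,0.632]]]}}

```text
time_s: 13.63
eef_pos: [0.4253, -0.3149, 0.3095]
eef_rot: [[0.851, -0.525, -0.004], [-0.525, -0.851, 0.005], [-0.006, -0.002, -1.0]]
contact_force: [-0.1, 0.8, 0.1]
width: 0.047
```

```bash
python3 -c "
from h import *
go([.426,-.315,.29],np.radians(-190.3))"
```

```text
t 13.63 pos [ 0.4253 -0.3149  0.3095] yaw -2.123 q6 1.27 shift [ 0.0012 -0.0003  0.0325] turn [0.001  0.004  0.7628]
```

Request:
{"fn": "drive_tool", "kwargs": {"targets": [[[0.0012,-0.0003,0.01],[0,0,0.079]],[[0.0012,-0.0003,0.02],[0,0,0.158]],[[0.0012,-0.0003,0.03],[0,0,0.237]],[[0.0012,-0.0003,0.03],[0,0,0.316]],[[0.0012,-0.0003,0.03],[0,0,0.395]],[[0.0012,-0.0003,0.03],[0,0,0.474]],[[0.0012,-0.0003,0.03],[0,0,0.553]],[[0.0012,-0.0003,0.03],[0,0,0.632]]]}}

```text
time_s: 14.3
eef_pos: [0.4255, -0.3146, 0.2896]
eef_rot: [[0.019, -1.0, -0.007], [-1.0, -0.019, 0.008], [-0.008, 0.007, -1.0]]
contact_force: [-0.6, 0.3, -1.0]
width: 0.047
```

Request:
{"fn": "drive_tool", "kwargs": {"targets": [[[0,0,0],[0,0,0.07]],[[0,0,0],[0,0,0.133]],[[0,0,0],[0,0,0.133]],[[0,0,0],[0,0,0.133]]]}}

```text
time_s: 14.63
eef_pos: [0.4251, -0.3142, 0.2882]
eef_rot: [[-0.186, -0.982, -0.009], [-0.982, 0.186, 0.011], [-0.009, 0.011, -1.0]]
contact_force: [0.9, 0.9, -0.5]
width: 0.052
```

```bash
python3 -c "
from h import *
go([.426,-.315,.275],np.radians(-190.3))"
```

```text
t 14.63 pos [ 0.4251 -0.3142  0.2882] yaw 2.955 q6 2.48 shift [ 0.0012 -0.0019  0.0219] turn [ 0.0069  0.0056 -0.0047]
```

Request:
{"fn": "drive_tool", "kwargs": {"targets": [[[0.0012,-0.0019,0.02],[0.0069,0.0056,-0.0047]],[[0.0012,-0.0019,0.04],[0.0069,0.0056,-0.0047]],[[0.0012,-0.0019,0.06],[0.0069,0.0056,-0.0047]],[[0.0012,-0.0019,0.08],[0.0069,0.0056,-0.0047]],[[0.0012,-0.0019,0.09],[0.0069,0.0056,-0.0047]],[[0.0012,-0.0019,0.09],[0.0069,0.0056,-0.0047]],[[0.0012,-0.0019,0.09],[0.0069,0.0056,-0.0047]]]}}

```text
time_s: 15.22
eef_pos: [0.4255, -0.3145, 0.2337]
eef_rot: [[-0.178, -0.984, -0.001], [-0.984, 0.178, 0.001], [-0.001, 0.001, -1.0]]
contact_force: [0.3, -0.3, -0.6]
width: 0.052
```

```bash
python3 -c "
from h import *
go([.426,-.315,.222],np.radians(-190.3));p=shot('wrist','w9.png')"
```

```text
t 15.22 pos [ 0.4255 -0.3145  0.2337] yaw 2.963 q6 2.47 shift [ 0.0007 -0.0009  0.0196] turn [0.0006 0.0004 0.0007]
```

View pics/w9.png

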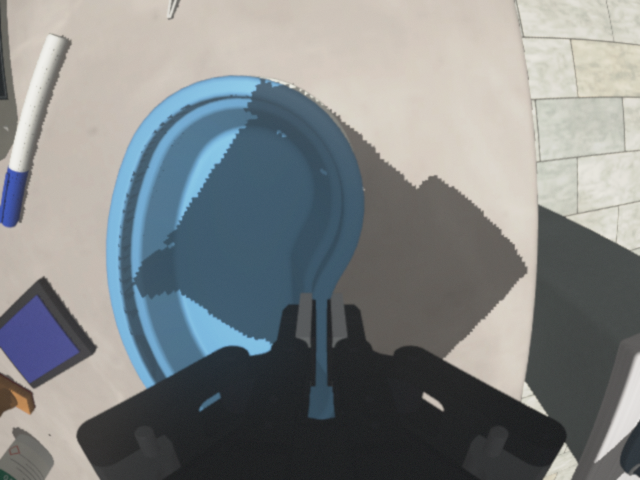

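The white dish is hidden right under the blue one, with only a sliver showing at (285, 83), so they are aligned. Lowering.

Request:
{"fn": "drive_tool", "kwargs": {"targets": [[[0.0007,-0.0009,0.007],[0,0,0]],[[0.0007,-0.0009,0.014],[0,0,0]],[[0.0007,-0.0009,0.021],[0,0,0]],[[0.0007,-0.0009,0.021],[0,0,0]],[[0.0007,-0.0009,0.021],[0,0,0]]]}}

```text
time_s: 15.68
eef_pos: [0.4261, -0.3152, 0.2215]
eef_rot: [[-0.178, -0.984, -0.0], [-0.984, 0.178, 0.0], [-0.0, 0.0, -1.0]]
contact_force: [-0.4, -0.0, -0.5]
width: 0.051
```

Request:
{"fn": "drive_tool", "kwargs": {"targets": [[[0,0,0.002],[0,0,0]],[[0,0,0.004],[0,0,0]],[[0,0,0.004],[0,0,0]],[[0,0,0.004],[0,0,0]]]}}

```text
time_s: 16.02
eef_pos: [0.4261, -0.3153, 0.2197]
eef_rot: [[-0.178, -0.984, 0.0], [-0.984, 0.178, -0.001], [0.0, -0.0, -1.0]]
contact_force: [-1.8, 0.7, 4.5]
width: 0.046
```

Contact at exactly the expected home height (0.2197). Release and rise.

Request:
{"fn": "drive_tool", "kwargs": {"targets": [[[0,0,0],[0,0,0]],[[0,0,0],[0,0,0]],[[0,0,0],[0,0,0]],[[0,0,0],[0,0,0]],[[0,0,-0.02],[0,0,0]],[[0,0,-0.08],[0,0,0]],[[0,0,-0.14],[0,0,0]],[[0,0,-0.21],[0,0,0]]], "hand": 0.1}}

```text
time_s: 16.68
eef_pos: [0.4256, -0.3147, 0.3452]
eef_rot: [[-0.178, -0.984, -0.003], [-0.984, 0.178, 0.003], [-0.002, 0.003, -1.0]]
contact_force: [1.5, -0.2, 0.4]
width: 0.447
```

```bash
python3 -c "
from h import *
go([.426,-.32,.36],np.radians(-100.2));go([.4,.32,.36],np.radians(-100.2))"
```

```text
t 16.68 pos [ 0.4256 -0.3147  0.3452] yaw 2.963 q6 2.47 shift [ 0.0085 -0.0021 -0.0246] turn [ 2.800e-03 -4.000e-04  9.994e-01]
t 16.68 pos [ 0.4256 -0.3147  0.3452] yaw 2.963 q6 2.47 shift [-1.0334  0.2305 -0.0214] turn [ 2.800e-03 -4.000e-04  9.994e-01]
```

Request:
{"fn": "drive_tool", "kwargs": {"targets": [[[0.008,-0.002,-0.025],[0,0,-0.6]],[[0.008,-0.002,-0.025],[0,0,-0.6]],[[0.008,-0.002,-0.025],[0,0,-0.6]],[[0.008,-0.002,-0.025],[0,0,-0.6]],[[0.008,-0.002,-0.025],[0,0,-0.6]],[[0.008,-0.002,-0.025],[0,0,-0.6]],[[0.008,-0.002,-0.025],[0,0,-0.6]],[[0.008,-0.002,-0.025],[0,0,-0.6]]]}}

```text
time_s: 17.35
eef_pos: [0.4259, -0.3196, 0.36]
eef_rot: [[0.695, -0.719, -0.003], [-0.719, -0.695, 0.003], [-0.004, -0.0, -1.0]]
contact_force: [0.4, -0.6, 1.0]
width: 0.449
```

Request:
{"fn": "drive_tool", "kwargs": {"targets": [[[0,0,0],[0,0,-0.4]],[[0,0,0],[0,0,-0.4]],[[0,0,0],[0,0,-0.4]],[[0,0,0],[0,0,-0.4]],[[0,0,0],[0,0,-0.4]],[[0,0,0],[0,0,-0.4]],[[0,0,0],[0,0,-0.4]]]}}

```text
time_s: 17.93
eef_pos: [0.4259, -0.3195, 0.3598]
eef_rot: [[0.984, -0.175, -0.003], [-0.175, -0.984, 0.004], [-0.004, -0.003, -1.0]]
contact_force: [-0.9, 0.0, 0.7]
width: 0.45
```

```bash
cat > meas.py <<'E'
from fit import *
def meas(z,th0,save,out):
    p=shot('wrist',save)
    for d in env.outline_of(p,'blue_dish_a_center'):
        w=world(p,cont(d['mask']),z);(c,s,a)=cv2.minAreaRect(w.astype(np.float32))
        if .185<max(s)<.21 and min(s)>.1:
            np.save(out,w);q=pose(w,th0);print(round(d['score'],2),'yaw',np.degrees(q[0]),'c',q[1],'notch',q[2],'size',q[3])
            W=pose(np.load('white.npy'),np.radians(-10));print('icp',icp(q[5],W[5]))
        else: print('other',d['pixel'],c,s,a)
E
python3 -c "
from meas import *
meas(.056,np.radians(-10),'w10.png','nest1.npy')
go([.4,.32,.36],np.radians(-100.2))"
```

```text
t 18.03 pos [ 0.4259 -0.3195  0.3599] yaw -1.747 q6 0.89 shift [-0.2291 -1.0418  0.0037] turn [-0.0019  0.0024  0.0013]
```

```bash
cat > meas.py <<'E'
from fit import *
def meas(z,th0,save,out,col=False):
    p=shot('wrist',save);ms=[d['mask'] for d in env.outline_of(p,'blue_dish_a_center')]
    hsv=cv2.cvtColor(p['img'],cv2.COLOR_RGB2HSV);b=cv2.inRange(hsv,(95,90,30),(112,255,255))
    b=cv2.morphologyEx(b,cv2.MORPH_OPEN,np.ones((3,3)))
    n,l,st,_=cv2.connectedComponentsWithStats(b)
    ms+=[l==i for i in range(1,n) if st[i,4]>3000]
    for m in ms:
        w=world(p,cont(m),z);(c,s,a)=cv2.minAreaRect(w.astype(np.float32))
        if .185<max(s)<.21 and min(s)>.1:
            np.save(out,w);q=pose(w,th0);print('yaw',np.degrees(q[0]),'c',q[1],'notch',q[2],'size',q[3])
            W=pose(np.load('white.npy'),np.radians(-10));print('icp',icp(q[5],W[5]))
        else: print('other',c,s,a)
E
python3 -c "
from meas import *
meas(.056,np.radians(-10),'w11.png','nest1.npy')"
```

```text
other (0.4689119756221771, -0.30859678983688354) (0.17222505807876587, 0.1111343502998352) 79.47624969482422
```

View pics/w11.png

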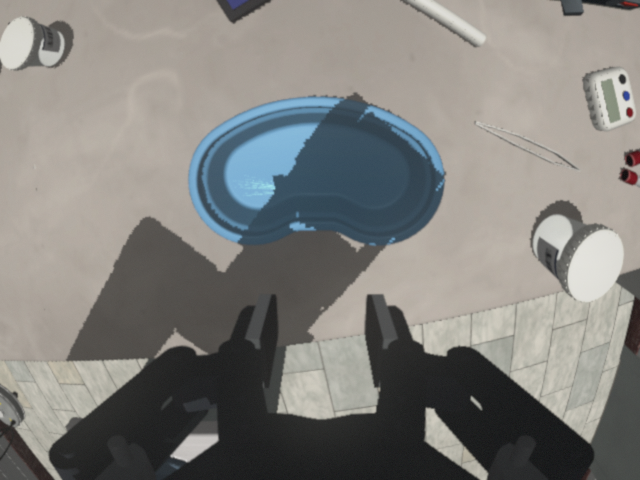

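The blue dish sits rim on rim in the white one at (315, 170), with no white showing. My colour threshold just missed its shaded part, so I widen it.

```bash
sed -i 's/(95,90,30),(112,255,255)/(90,60,15),(125,255,255)/; s/MORPH_OPEN,np.ones((3,3))/MORPH_CLOSE,np.ones((7,7))/' meas.py
python3 -c "
from meas import *
meas(.056,np.radians(-10),'w12.png','nest1.npy')
go([.4,.32,.36],np.radians(-100.2));go([.16,.44,.36],np.radians(-35))"
```

```text
yaw -10.35980881445367 c [ 0.46627899 -0.32051174] notch [ 0.42765442 -0.31345081] size [0.11207132 0.19859559]
icp (array([-0.00045195, -0.00040614, -0.00272346]), np.float64(0.000584237564943297))
yaw -10.087970021470882 c [ 0.46660299 -0.32008835] notch [ 0.42729027 -0.31309421] size [0.11296356 0.19618744]
icp (array([-3.48830037e-04, -8.60692627e-05, -1.37446494e-03]), np.float64(0.0007763677019698326))
t 18.23 pos [ 0.4259 -0.3196  0.36  ] yaw -1.745 q6 0.89 shift [-0.2276 -1.0422  0.0037] turn [-0.0018  0.0023  0.0022]
t 18.23 pos [ 0.4259 -0.3196  0.36  ] yaw -1.745 q6 0.89 shift [-0.6563 -1.1697  0.0056] turn [-0.0029  0.001  -0.7222]
```

Request:
{"fn": "drive_tool", "kwargs": {"targets": [[[0.028,-0.547,0],[0,0,0]],[[0.028,-0.547,0],[0,0,0]],[[0.028,-0.547,0],[0,0,0]],[[0.028,-0.547,0],[0,0,0]],[[0.028,-0.547,0],[0,0,0]],[[0.028,-0.547,0],[0,0,0]],[[0.028,-0.547,0],[0,0,0]],[[0.028,-0.547,0],[0,0,0]]]}}

```text
time_s: 18.9
eef_pos: [0.4995, 0.0031, 0.361]
eef_rot: [[0.985, -0.174, -0.003], [-0.174, -0.985, 0.004], [-0.003, -0.003, -1.0]]
contact_force: [-0.0, -1.0, -0.7]
width: 0.451
```

Request:
{"fn": "drive_tool", "kwargs": {"targets": [[[-0.257,-0.496,0],[0,0,0]],[[-0.257,-0.496,0],[0,0,0]],[[-0.257,-0.496,0],[0,0,0]],[[-0.257,-0.496,0],[0,0,0]],[[-0.257,-0.496,0],[0,0,0]],[[-0.257,-0.496,0],[0,0,0]],[[-0.257,-0.496,0],[0,0,0]],[[-0.257,-0.496,0],[0,0,0]]]}}

```text
time_s: 19.57
eef_pos: [0.3996, 0.321, 0.3626]
eef_rot: [[0.985, -0.175, -0.002], [-0.174, -0.985, 0.004], [-0.003, -0.003, -1.0]]
contact_force: [1.1, 1.1, 1.0]
width: 0.451
```

Request:
{"fn": "drive_tool", "kwargs": {"targets": [[[0,0,0],[0,0,0]],[[0,0,0],[0,0,0]]]}}

```text
time_s: 19.73
eef_pos: [0.3984, 0.3231, 0.3626]
eef_rot: [[0.985, -0.17, -0.002], [-0.17, -0.985, 0.004], [-0.003, -0.003, -1.0]]
contact_force: [0.6, -1.0, 1.3]
width: 0.45
```

```bash
python3 -c "
from meas import *
meas(.042,np.radians(150),'w13.png','blue2.npy')
go([.48,.29,.26],np.radians(-29.4))"
```

```text
yaw 149.70622247438357 c [0.43533861 0.32418325] notch [0.46891706 0.30456647] size [0.11284527 0.19757266]
icp (array([-7.20157889e-04, -6.78728912e-05, -1.50063366e-04]), np.float64(0.0008328765038474839))
yaw 149.55056642233734 c [0.43526    0.32445283] notch [0.46973365 0.30418726] size [0.11267927 0.19671509]
icp (array([-2.76120144e-04, -5.76834599e-05, -1.43742648e-03]), np.float64(0.0006987670542868546))
other (-0.08213742077350616, -0.08673183619976044) (0.5437256693840027, 0.11530451476573944) 30.862770080566406
t 19.83 pos [0.3996 0.3207 0.3625] yaw -1.746 q6 2.2 shift [0.1414 0.0275 0.1703] turn [-2.600e-03  6.000e-04 -7.847e-01]
```

```bash
python3 -c "
from meas import *
go([.4693,.3044,.27],np.radians(-30.4))"
```

```text
t 19.83 pos [0.3996 0.3207 0.3625] yaw -1.746 q6 2.2 shift [0.1196 0.0069 0.1537] turn [-2.600e-03  6.000e-04 -7.736e-01]
```

Request:
{"fn": "drive_tool", "kwargs": {"targets": [[[0.1196,0.0069,0.06],[0,0,-0.7736]],[[0.1196,0.0069,0.1],[0,0,-0.7736]],[[0.1196,0.0069,0.1537],[0,0,-0.7736]],[[0.1196,0.0069,0.1537],[0,0,-0.7736]],[[0.1196,0.0069,0.1537],[0,0,-0.7736]],[[0.1196,0.0069,0.1537],[0,0,-0.7736]],[[0.1196,0.0069,0.1537],[0,0,-0.7736]],[[0.1196,0.0069,0.1537],[0,0,-0.7736]]]}}

```text
time_s: 20.5
eef_pos: [0.4704, 0.3021, 0.2696]
eef_rot: [[0.677, 0.736, -0.003], [0.736, -0.677, 0.002], [-0.001, -0.004, -1.0]]
contact_force: [0.2, -0.7, -1.0]
width: 0.45
```

```bash
python3 -c "
from meas import *
go([.4693,.3044,.26],np.radians(-30.4))"
```

```text
t 20.5 pos [0.4704 0.3021 0.2696] yaw -0.744 q6 1.11 shift [ 0.0016 -0.004   0.016 ] turn [-2.700e-03  1.000e-04 -1.359e-01]
```

Request:
{"fn": "drive_tool", "kwargs": {"targets": [[[0.0016,-0.004,0.016],[-0.0027,0,-0.136]],[[0.0016,-0.004,0.016],[-0.0027,0,-0.136]],[[0.0016,-0.004,0.016],[-0.0027,0,-0.136]],[[0.0016,-0.004,0.016],[-0.0027,0,-0.136]]]}}

```text
time_s: 20.83
eef_pos: [0.4701, 0.3028, 0.26]
eef_rot: [[0.511, 0.86, -0.0], [0.86, -0.511, -0.0], [-0.0, -0.0, -1.0]]
contact_force: [-0.3, -0.3, 0.9]
width: 0.451
```

```bash
python3 -c "
from meas import *
go([.4693,.3044,.204],np.radians(-30.4))"
```

```text
t 20.83 pos [0.4701 0.3028 0.26  ] yaw -0.536 q6 0.91 shift [ 0.0017 -0.0025  0.0933] turn [-0.      0.0003 -0.0033]
```

Request:
{"fn": "drive_tool", "kwargs": {"targets": [[[0.0017,-0.0025,0.03],[0,0,-0.0033]],[[0.0017,-0.0025,0.06],[0,0,-0.0033]],[[0.0017,-0.0025,0.085],[0,0,-0.0033]],[[0.0017,-0.0025,0.0935],[0,0,-0.0033]],[[0.0017,-0.0025,0.0935],[0,0,-0.0033]],[[0.0017,-0.0025,0.0935],[0,0,-0.0033]]]}}

```text
time_s: 21.33
eef_pos: [0.4697, 0.304, 0.2041]
eef_rot: [[0.508, 0.862, -0.0], [0.862, -0.508, -0.0], [-0.0, 0.0, -1.0]]
contact_force: [-0.3, -0.4, 0.8]
width: 0.447
```

```bash
python3 -c "
from meas import *
go([.4693,.3044,.204],np.radians(-30.4));shot('wrist','w14.png')"
```

```text
t 21.33 pos [0.4697 0.304  0.2041] yaw -0.532 q6 0.91 shift [ 0.0002 -0.0009  0.0002] turn [ 0.0001  0.0002 -0.0011]
```

View pics/w14.png

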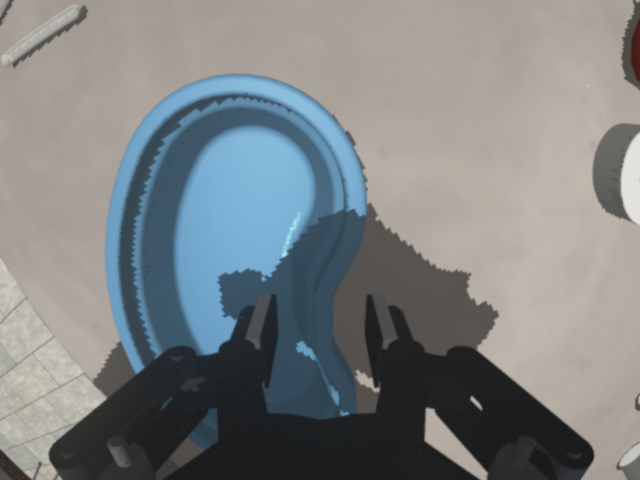

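The view is nearly identical to the first grasp: rim at col ~321, midway between the fingers at 262 and 376. Close and lift.

Request:
{"fn": "drive_tool", "kwargs": {"targets": [[[0,0,0],[0,0,0]],[[0,0,0],[0,0,0]],[[0,0,0],[0,0,0]],[[0,0,0],[0,0,0]],[[0,0,0],[0,0,0]],[[0,0,0],[0,0,0]],[[0,0,0],[0,0,0]]], "hand": 1, "force": 100}}

```text
time_s: 21.97
eef_pos: [0.4703, 0.3043, 0.2058]
eef_rot: [[0.507, 0.862, 0.003], [0.862, -0.507, 0.001], [0.002, 0.002, -1.0]]
contact_force: [0.5, -0.8, 6.0]
width: 0.051
```

Request:
{"fn": "drive_tool", "kwargs": {"targets": [[[0,0,-0.01],[0,0,0]],[[0,0,-0.04],[0,0,0]],[[0,0,-0.08],[0,0,0]],[[0,0,-0.13],[0,0,0]],[[0,0,-0.17],[0,0,0]],[[0,0,-0.17],[0,0,0]],[[0,0,-0.17],[0,0,0]]]}}

```text
time_s: 22.55
eef_pos: [0.4701, 0.3045, 0.3095]
eef_rot: [[0.507, 0.862, 0.007], [0.862, -0.507, 0.002], [0.005, 0.005, -1.0]]
contact_force: [-0.4, -0.2, -1.4]
width: 0.05
```

```bash
python3 -c "
from meas import *
go([.5,0.02,.31],np.radians(-75));print(env.state()['width'])"
```

```text
t 22.55 pos [0.4701 0.3045 0.3095] yaw -0.532 q6 0.91 shift [-0.3834  0.2833 -0.0016] turn [ 0.0015 -0.0042  0.4948]
0.04974616765825181
```

Request:
{"fn": "drive_tool", "kwargs": {"targets": [[[-0.02,0.015,-0.003],[0,0,0.03]],[[-0.06,0.045,-0.006],[0,0,0.08]],[[-0.11,0.08,-0.01],[0,0,0.14]],[[-0.16,0.12,-0.01],[0,0,0.21]],[[-0.21,0.155,-0.01],[0,0,0.28]],[[-0.265,0.195,-0.01],[0,0,0.35]],[[-0.32,0.235,-0.01],[0,0,0.42]],[[-0.37,0.275,-0.01],[0,0,0.49]]]}}

```text
time_s: 23.22
eef_pos: [0.4986, 0.0276, 0.3136]
eef_rot: [[0.965, 0.261, 0.002], [0.261, -0.965, 0.003], [0.003, -0.002, -1.0]]
contact_force: [-0.2, -0.5, -0.8]
width: 0.049
```

```bash
python3 -c "
from meas import *
go([.4267,-.3142,.31],np.radians(-130))"
```

```text
t 23.22 pos [0.4986 0.0276 0.3136] yaw -1.307 q6 1.13 shift [-0.2643  0.5187  0.0041] turn [-0.0021 -0.0011  0.6125]
```

Request:
{"fn": "drive_tool", "kwargs": {"targets": [[[-0.03,0.06,0.004],[0,0,0.07]],[[-0.06,0.12,0.004],[0,0,0.14]],[[-0.09,0.18,0.004],[0,0,0.215]],[[-0.12,0.24,0.004],[0,0,0.29]],[[-0.155,0.3,0.004],[0,0,0.365]],[[-0.185,0.36,0.004],[0,0,0.44]],[[-0.215,0.42,0.004],[0,0,0.52]],[[-0.245,0.48,0.004],[0,0,0.6]]]}}

```text
time_s: 23.88
eef_pos: [0.4304, -0.2901, 0.3086]
eef_rot: [[0.775, -0.632, -0.0], [-0.632, -0.775, 0.006], [-0.004, -0.004, -1.0]]
contact_force: [0.4, 1.0, -1.4]
width: 0.056
```

```bash
python3 -c "
from meas import *
go([.4267,-.3142,.30],np.radians(-190.2))"
```

```text
t 23.88 pos [ 0.4304 -0.2901  0.3086] yaw -2.255 q6 1.44 shift [0.0206 0.0351 0.0141] turn [-0.0011  0.0036  0.678 ]
```

Request:
{"fn": "drive_tool", "kwargs": {"targets": [[[0.0206,0.0351,0.014],[0,0,0.079]],[[0.0206,0.0351,0.014],[0,0,0.158]],[[0.0206,0.0351,0.014],[0,0,0.237]],[[0.0206,0.0351,0.014],[0,0,0.316]],[[0.0206,0.0351,0.014],[0,0,0.395]],[[0.0206,0.0351,0.014],[0,0,0.474]],[[0.0206,0.0351,0.014],[0,0,0.553]],[[0.0206,0.0351,0.014],[0,0,0.632]]]}}

```text
time_s: 24.55
eef_pos: [0.4261, -0.3136, 0.2983]
eef_rot: [[-0.112, -0.994, -0.003], [-0.994, 0.112, 0.009], [-0.008, 0.004, -1.0]]
contact_force: [0.2, -0.9, -0.4]
width: 0.047
```

Request:
{"fn": "drive_tool", "kwargs": {"targets": [[[0,0,0.01],[0,0,0.048]],[[0,0,0.02],[0,0,0.048]],[[0,0,0.02],[0,0,0.048]],[[0,0,0.02],[0,0,0.048]]]}}

```text
time_s: 24.88
eef_pos: [0.4257, -0.3131, 0.285]
eef_rot: [[-0.185, -0.983, -0.005], [-0.983, 0.185, 0.011], [-0.01, 0.007, -1.0]]
contact_force: [0.0, -0.8, -1.2]
width: 0.052
```

```bash
python3 -c "
from meas import *
go([.4267,-.3142,.247],np.radians(-190.2))"
```

```text
t 24.88 pos [ 0.4257 -0.3131  0.285 ] yaw 2.956 q6 2.48 shift [ 0.0022 -0.0025  0.0634] turn [ 0.0046  0.0064 -0.0049]
```

Request:
{"fn": "drive_tool", "kwargs": {"targets": [[[0.0022,-0.0025,0.02],[0.0046,0.0064,-0.0049]],[[0.0022,-0.0025,0.04],[0.0046,0.0064,-0.0049]],[[0.0022,-0.0025,0.055],[0.0046,0.0064,-0.0049]],[[0.0022,-0.0025,0.0634],[0.0046,0.0064,-0.0049]],[[0.0022,-0.0025,0.0634],[0.0046,0.0064,-0.0049]],[[0.0022,-0.0025,0.0634],[0.0046,0.0064,-0.0049]]]}}

```text
time_s: 25.38
eef_pos: [0.4267, -0.3142, 0.2469]
eef_rot: [[-0.177, -0.984, -0.0], [-0.984, 0.177, 0.0], [-0.0, 0.0, -1.0]]
contact_force: [-0.6, 0.3, -1.8]
width: 0.048
```

```bash
python3 -c "
from meas import *
go([.4267,-.3142,.2345],np.radians(-190.2))"
```

```text
t 25.38 pos [ 0.4267 -0.3142  0.2469] yaw 2.964 q6 2.47 shift [-0.      0.      0.0206] turn [0.0002 0.0002 0.0002]
```

Request:
{"fn": "drive_tool", "kwargs": {"targets": [[[0,0,0.007],[0,0,0]],[[0,0,0.014],[0,0,0]],[[0,0,0.02],[0,0,0]],[[0,0,0.023],[0,0,0]],[[0,0,0.023],[0,0,0]],[[0,0,0.023],[0,0,0]]]}}

```text
time_s: 25.88
eef_pos: [0.4268, -0.3143, 0.2338]
eef_rot: [[-0.177, -0.984, 0.0], [-0.984, 0.177, -0.0], [0.0, -0.0, -1.0]]
contact_force: [-1.6, 0.7, 4.7]
width: 0.051
```

Home at 0.2338, as predicted. Release and rise, then turn for the check view.

Request:
{"fn": "drive_tool", "kwargs": {"targets": [[[0,0,0],[0,0,0]],[[0,0,0],[0,0,0]],[[0,0,0],[0,0,0]],[[0,0,0],[0,0,0]],[[0,0,-0.02],[0,0,0]],[[0,0,-0.08],[0,0,0]],[[0,0,-0.14],[0,0,0]],[[0,0,-0.21],[0,0,0]]], "hand": 0.1}}

```text
time_s: 26.55
eef_pos: [0.4263, -0.3139, 0.3594]
eef_rot: [[-0.177, -0.984, -0.003], [-0.984, 0.177, 0.003], [-0.002, 0.003, -1.0]]
contact_force: [1.1, -0.4, 0.6]
width: 0.451
```

Request:
{"fn": "drive_tool", "kwargs": {"targets": [[[0,0,0],[0,0,-0.6]],[[0,0,0],[0,0,-0.6]],[[0,0,0],[0,0,-0.6]],[[0,0,0],[0,0,-0.6]],[[0,0,0],[0,0,-0.6]],[[0,0,0],[0,0,-0.6]],[[0,0,0],[0,0,-0.6]],[[0,0,0],[0,0,-0.6]]]}}

```text
time_s: 27.22
eef_pos: [0.4262, -0.3137, 0.3592]
eef_rot: [[0.696, -0.718, -0.003], [-0.718, -0.696, 0.003], [-0.004, -0.0, -1.0]]
contact_force: [0.7, -0.6, 0.4]
width: 0.449
```

Request:
{"fn": "drive_tool", "kwargs": {"targets": [[[0,0,0],[0,0,-0.4]],[[0,0,0],[0,0,-0.4]],[[0,0,0],[0,0,-0.4]],[[0,0,0],[0,0,-0.4]],[[0,0,0],[0,0,-0.4]],[[0,0,0],[0,0,-0.4]],[[0,0,0],[0,0,-0.4]],[[0,0,0],[0,0,-0.4]]]}}

```text
time_s: 27.88
eef_pos: [0.4261, -0.3137, 0.359]
eef_rot: [[0.985, -0.174, -0.003], [-0.174, -0.985, 0.004], [-0.004, -0.003, -1.0]]
contact_force: [0.0, -0.2, -0.6]
width: 0.446
```

Run:
```python
from meas import *
meas(.070,np.radians(-10),'w15.png','nest2.npy')
t=shot('top','top2.png');s=shot('scene','scene2.png')
for n,z in(('white_cup_center',.058),('red_cup_a_center',.058)):
    for d in env.outline_of(t,n):
        c,sz,a=cv2.minAreaRect(world(t,cont(d['mask']),z).astype(np.float32));print(n,round(d['score'],2),np.round(c,3),np.round(sz,3))
w=cv2.resize(cv2.imread('pics/w15.png')[60:280,150:480],(495,330))
a=cv2.resize(s['img'][150:300,180:480][:,:,::-1],(600,300))
cv2.imwrite('pics/chk.png',np.vstack([cv2.copyMakeBorder(w,0,0,0,105,0),a]))
print(env.state()['contact_force'])
```

```text
yaw -9.997401365090491 c [ 0.46697781 -0.31866533] notch [ 0.42794096 -0.3117839 ] size [0.11227638 0.19720405]
icp (array([-5.65514670e-04, -8.60108110e-05,  1.24597953e-03]), np.float64(0.000667769233478022))
yaw -9.996864166239904 c [ 0.46738475 -0.31845339] notch [ 0.42798939 -0.31150915] size [0.11152754 0.1963762 ]
icp (array([-0.00032402, -0.00016627, -0.00505636]), np.float64(0.0007797135538406728))
white_cup_center 0.95 [ 0.354 -0.558] [0.08  0.072]
white_cup_center 0.5 [ 0.65  -0.071] [0.052 0.049]
red_cup_a_center 0.56 [0.67  0.039] [0.053 0.053]
[0.19275703 0.23392232 0.21492757]
```

View pics/chk.png

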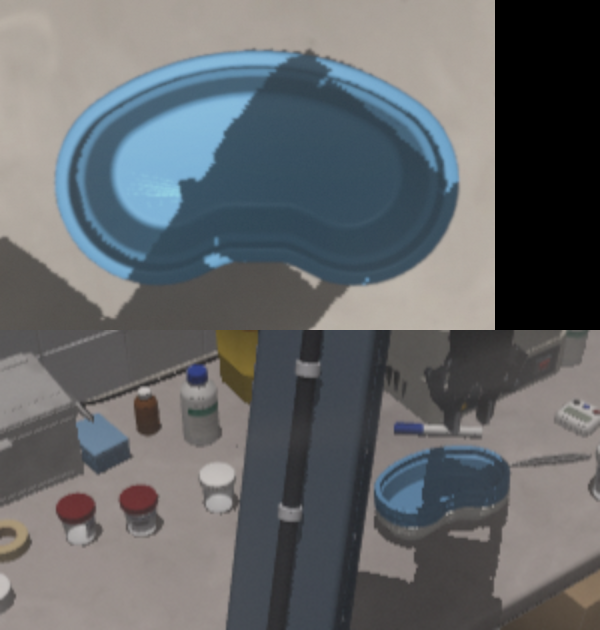

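The three rims are stacked level with matching outlines, at top-panel centre (255, 165) and in the scene at (440, 495). The white cup stands at (217, 487) beside the red ones. Nothing is touching the robot, so I hand in.

```bash
python3 -c "
from station import env
env.sign_off();print(env.state()['time_s'])"
```

```text
the job is handed in; nothing more can be done
the job is handed in; nothing more can be done
```

I finished the job and handed it in at about 28 s of robot time, against the 72 s limit. I get no verdict back, so the results below are my own measurements.

- **Cup:** I lifted the small white-capped cup (51 mm, not the larger look-alike jar) out of the white dish. It stands upright about 111 mm from the nearer red-capped cup, inside the 140 mm limit. That red cup had not moved to within about 1 mm. The second red cup was not re-measured; it stood upright in the last picture.
- **Dishes:** I turned both blue dishes and nested the middle one into the white dish, then the left one on top. Each made contact exactly at its predicted home height, 14 mm above the one below.
- **Last check:** The measured centres were within about 2 mm from one dish to the next, the yaw within 0.4°, and the rims looked level in the pictures. The robot was clear of everything at hand-in.
- **Disagreements:**
  - The trained network missed the dark, shaded nested dish, so I measured it by colour instead; the first threshold failed and I widened it.
  - The measured centres drift by up to 4 mm from the white dish to the top one. That is more than the dishes' 2 mm play, so part of it is probably camera error, but it is still within the limits.

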